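# Unhook the red watch band and show it to the inspection camera

## Task

Ease the red watch band off its brass hook without wrenching the hook, and hold it up in front of the inspection camera: upright with the buckle down, one flat side (either) square to the lens, the middle of the band straight ahead of the lens and 10 cm from the glass. Finish while still holding it there, still, clear of everything but your fingers. Leave the two navy bands hanging, and leave the camera and the other things on the table as they are.

Things in the scene. Friction and masses are not known exactly. Their poses are not given: they have to be found in the camera images.
- red_band: Red rigid resin watch band, about 45 g, 130 long (z), 22 wide (y), 6 thick (x). Hangs upright, flat sides to +-x. Origin at its middle; z up to the rounded end (z=+65); steel buckle 26 wide, 8 thick at z=-65 to -51. A through slot 10 wide, z=+2 to +24, hangs by its top edge on a hook. At z=24 to 54 the edges are flat and free, to grip across the 22 from above.
- navy_band_1: Navy band of the same shape, size and axes as the red one, hanging on another hook. Leave it hanging.
- navy_band_2: Second navy band, same as the first. Leave it hanging.
- rack: Fixed plank frame, 334 wide (y), 225 tall. Origin on the table under its cross plank; its front, where the hooks point, is -x. Cross plank x=-10 to +10, z=185 to 215; uprights 22 x 24 at y=+-155, 225 tall, on low feet. Three hooks at y=-90, 0, +90 (see mid_hook); which band hangs on which varies. Bands hang at x=-36 to -46.
- mid_hook (a point): Tip of the middle hook, axes as the frame's; the others are alike. Brass bar 5 thick runs level out of the plank at z=200 above the table to frame x=-58, then bends up to the tip's bar centre at x=-64, z=209 (this point). To free a band: lift it 9 to 17 (best 13), keep that height and draw it along -x until its middle is past x=-75.
- camera_stand: Inspection camera on a fixed stand: black base 130 x 100 x 14, steel post 16 across, 282 tall at x=+55, white head 55 x 50 x 44 clamped at some height on the post, black lens barrel 30 across pointing along -x. Origin on the table; x and y axes as the lens point's.
- lens (a point): Centre of the lens's front glass, 150 to 210 above the table. The camera looks level along this frame's -x; z is up. The middle of the shown band belongs at x=-100, y=0, z=0 of this frame.
- watch_head: Chrome watch head, 40 across, 11 tall, lying dial up; origin at the centre of its underside. Leave alone.
- loupe: Loupe lying flat, 135 long: brass ring 52 across, 14 tall, at +x and brown horn grip towards -x; origin on the table near the middle. Leave alone.
- jar: Green glass jar, 60 across, 80 tall, standing; origin at the centre of its underside. Leave alone.
- screwdriver: Small yellow-handled screwdriver lying along its x, 120 long. Leave alone.

How it is judged (in metres and radians):
On the way:
1. the red band is off its hook and in the fingers (distance of red_band from where it was at the start of the episode above 0.07 m and contact force between the fingers and red_band above 0.5 N and contact force between red_band and rack below 0.1 N), for 0.1 s.
At the end, for the whole second after the job is handed in: Red band held by the fingers, off frame and camera, still; its middle 80 to 120 mm before the lens glass, within 12 mm of its axis sideways and in height; upright and flat side square to the lens within 0.14 rad; other listed things within 20 mm of their start, lens 10 mm (x of red_band in the frame of lens between -0.12 and -0.08 m and y of red_band in the frame of lens between -0.012 and 0.012 m and z of red_band in the frame of lens between -0.012 and 0.012 m and angle between red_band's own z axis and vertical below 0.14 rad and angle between the x axis of red_band and the x axis of lens, either way round below 0.14 rad and linear speed of red_band below 0.02 m/s and angular speed of red_band below 0.15 rad/s and contact force between the fingers and red_band above 0.5 N and contact force between red_band and rack below 0.1 N and contact force between red_band and camera_stand below 0.1 N and distance of each of navy_band_1, navy_band_2, watch_head, loupe, jar, screwdriver from where it was at the start of the episode below 0.02 m and distance of lens from where it was at the start of the episode below 0.01 m); the arm keeps its last pose, push and grip.
It fails at once if the hook is wrenched (more than 20 N between red band and frame) (contact force between red_band and rack above 20 N).
It fails at once if another thing on the table or a navy band is displaced by more than 30 mm (distance of any of navy_band_1, navy_band_2, watch_head, loupe, jar, screwdriver from where it was at the start of the episode above 0.03 m).
It fails at once if the camera is pushed out of place (lens by more than 15 mm) (distance of lens from where it was at the start of the episode above 0.015 m).
It also fails if it takes over 40 s, if anything falls off the work surface, if the arm or the gripper's body presses on something with over 40 N, if the wrist force passes 120 N, or if a joint passes its speed limit or range.

## Robot

A 6-joint arm with a two-finger parallel gripper is mounted at the origin on the work surface. World frame = base frame: x ahead of the robot, y to its left, z up, the work surface at z = 0. Lengths are in m, angles in degrees, forces in N, time in s.
With the tool pointing down it reaches from about 0.3 to 0.75 m from the base axis. Payload 8.5 kg.
Tool frame: the origin (TCP) lies midway between the tips of the shut fingers; the grasp point (between the pads) lies 19 mm behind it (env.grasp_offset is the distance from the TCP to the grasp point, in m); z points along the fingers, y is the line along which they close (so a half turn about z gives the same grasp; the last joint's range is limited). The gripper opens to 85 mm and grips with 20 to 120 N. Pads are 22 mm wide; open, the fingers measure 114 mm over their backs; the gripper's body (76 mm by 85 mm) begins 54 mm behind the grasp point. The pads swing forward as they close: fully open they stand 13 mm farther back than shut.
Start: joints at [-79.945, 21.807, 74.336, -0, 83.858, -12.336], TCP at [0.21, -0.509, 0.231] pointing down, gripper open.
Joint ranges: [-178.18, 178.18], [-50.72, 133.34], [12.68, 142.11], [-81.47, 261.47], [9.98, 163.14], [-165.26, 165.26]. Speed limits (degrees/s): [136.94, 136.94, 180, 180, 180, 180].

## Interface

Orientations are given as a 3x3 rotation matrix whose columns are the frame's x, y, z axes.
In Python, from rig import env gives the robot as it stands.
- The arm moves only by the tool servo_tool, never from a script. Its argument "deltas" is text: rows parted by semicolons, each of 7 numbers parted by spaces: the opening, from 0 (shut) to 1 (fully open), then the shift along the tool's x, y, z in mm, then the turn, a rotation vector about the tool's x, y, z in rad. A call has 1 to 8 rows; each row shifts and turns the commanded pose from where the row before left it, along the tool's axes as they then stand; what a row does not reach is not made up. A row lasts 1/12 s, in which the tool goes at most 41.7 mm and 7.16 degrees, less where a joint would pass 70% of its speed; a pose out of reach is approached as far as the arm can. A call is refused whole if a number of a shift passes 41.7 or a number of a turn 0.125, either way. A call with a gripper value outside its range is refused whole. The fingers move at their own pace and stop on an object; "newtons" is the grip in N (left out, the last holds). Time passes only in rows, so rows that do not move let the fingers close. It gives the time, the measured TCP pose, the force, the opening and the grip force at its end, in the units of the state.
- env.observe(): the state, without advancing time (a new reading comes with each control period).
- env.get_image(name): name is "scene" or "top" or "wrist"; returns a dict with "img" (420x560x3 uint8, red, green, blue), "depth" (420x560 float32, m along the optical axis (not along the pixel's ray), 0 where there is no reading), "camera_matrix" (3x3 intrinsics, pixels), "world_to_cam" (4x4, takes a point from world to camera coordinates). Camera axes: x right, y down, z forward; pixel columns grow to the right and rows downward; lengths in m; the calibration is good to about 2 mm. A picture is of the moment at which its call begins.
- env.close_job(): hands the job in; it is judged then, once.
Trained networks look in a picture, given as the dict that the camera call returned (one of the last four; its "shot" number tells which), for a name from the list of things; names that differ only in an ending like _2 or _b are one class to them, and where a whole thing is asked for, a point or a joint stands for the part that bears it (a point fixed in the world has none). Each returns a list of dicts, best first, with "conf" (0 to 1); they miss things now and then, are a little off and sometimes report something else, mostly with a low value. They report only what shows in the picture. A call takes as long as a camera call.
- env.spot_in(name, picture): "bbox" ([centre column, centre row, width, height] in pixels, round what is visible of it).
- env.spot_point(name, picture): "uv" ([column, row] in pixels: a listed point, or the origin of a listed thing).
The state is a dict: "time_s": time; "q": joint angles; "qvel": joint speeds; "joint_efforts": joint torques, N m; "position": TCP position; "tool_rot": TCP orientation; "ft_force": force on the tool from outside, world axes, zero at the start; "wrist_torque": the same for the moment, N m; "grip_width": finger opening in m; "gripper_force": force on a finger pad.
Only numpy, scipy, OpenCV 4.12 (cv2) and the standard library are available. Lean on these libraries where they do the work, as an engineer would, in place of code of your own. Each camera call takes 0.05 s, during which the arm holds its last target. There are 200 camera calls.

## Working session

There is one attempt and no reset: what is moved stays moved. The work goes in short steps, Python scripts to look and compute and a tool call to move; the robot and the scene stay as the last step left them, time stands still between calls to the robot, and variables do not carry over. Pictures are saved under pics/ and viewed, at most 10 in all, crops included, and the job is handed in when it is done.

Besides the shell and the picture viewer there is one more tool, called after "Request:" as name(argument=value, ...), one argument or row to a line, values as JSON. servo_tool: Moves the arm, as the interface text tells. Its arguments: {"type":"object","properties":{"deltas":{"type":"string"},"newtons":{"type":"number"}},"required":["deltas"]}

```bash
ls; mkdir -p pics
cat > h.py <<'E'
import numpy as np, cv2
from rig import env
def px2w(p,uv,z=None):
    K=np.array(p["camera_matrix"]);T=np.array(p["world_to_cam"]);u,v=uv
    d=p["depth"][int(round(v)),int(round(u))] if z is None else z
    c=np.linalg.inv(K)@[u,v,1]*d
    return (np.linalg.inv(T)@np.r_[c,1])[:3]
def cloud(p):
    K=np.array(p["camera_matrix"]);T=np.array(p["world_to_cam"]);d=p["depth"]
    v,u=np.mgrid[:d.shape[0],:d.shape[1]]
    c=np.stack([(u-K[0,2])/K[0,0]*d,(v-K[1,2])/K[1,1]*d,d,np.ones_like(d)],-1)
    return (c@np.linalg.inv(T).T)[...,:3]
def tri(ps,uvs):
    A=[]
    for p,(u,v) in zip(ps,uvs):
        P=np.array(p["camera_matrix"])@np.array(p["world_to_cam"])[:3]
        A+=[u*P[2]-P[0],v*P[2]-P[1]]
    X=np.linalg.svd(np.array(A))[2][-1];return X[:3]/X[3]
def save(p,n): cv2.imwrite(n,cv2.cvtColor(p["img"],cv2.COLOR_RGB2BGR))
E
python3 - <<'E'
from h import *
np.set_printoptions(precision=4,suppress=True)
ps={n:env.get_image(n) for n in("scene","top","wrist")}
cv2.imwrite("pics/a.png",cv2.cvtColor(cv2.resize(np.hstack([ps["scene"]["img"],ps["top"]["img"]]),(800,300)),cv2.COLOR_RGB2BGR))
save(ps["scene"],"pics/s.png")
for n,p in ps.items():
    T=np.array(p["world_to_cam"]);print(n,"cam",-T[:3,:3].T@T[:3,3],"fwd",T[2,:3])
    for o in("red_band","navy_band_1","rack","mid_hook","camera_stand","lens","watch_head","loupe","jar","screwdriver"):
        for r in env.spot_point(o,p)[:2]:
            print(o,np.round(r["uv"],1),round(r["conf"],2),px2w(p,r["uv"]))
uv={o:[env.spot_point(o,ps[n]) for n in("scene","top")] for o in("red_band","lens","mid_hook","rack","camera_stand")}
for o,(a,b) in uv.items():
    if a and b: print("tri",o,tri([ps["scene"],ps["top"]],[a[0]["uv"],b[0]["uv"]]))
E
```

```text
pics
scene cam [1.0189 0.6197 1.264 ] fwd [-0.4063 -0.4454 -0.7979]
red_band [291.5 247.3] 0.49 [0.5497 0.136  0.1824]
navy_band_1 [341.9 291.3] 0.67 [0.5438 0.3174 0.1825]
navy_band_1 [315.1 268.4] 0.47 [0.5475 0.2245 0.1814]
rack [306.  308.3] 0.89 [ 0.5792  0.2337 -0.0018]
mid_hook [320.1 258. ] 0.9 [0.5434 0.2336 0.2413]
camera_stand [206.6 226.4] 0.64 [ 0.6246 -0.1826  0.0105]
lens [212.6 190.7] 0.89 [ 0.5839 -0.1735  0.1687]
watch_head [293. 222.] 0.64 [ 0.4091 -0.0053  0.0167]
loupe [169.7 150.9] 0.83 [ 0.5216 -0.5498  0.0025]
jar [400.  343.9] 0.97 [0.4891 0.4908 0.0641]
screwdriver [385.2 261.4] 0.65 [0.3002 0.2903 0.0165]
top cam [ 0.3002 -0.0063  1.5765] fwd [ 0.1306 -0.0026 -0.9914]
red_band [232.8 180.2] 0.53 [0.5495 0.1424 0.2436]
navy_band_1 [182.2 180.5] 0.59 [0.593  0.3569 0.0102]
navy_band_1 [209.3 180.9] 0.4 [0.5492 0.2182 0.2351]
rack [217.5 182.7] 0.94 [0.5853 0.2263 0.0031]
mid_hook [205.2 189.6] 0.71 [0.5598 0.2723 0.0008]
camera_stand [325.8 175.1] 0.77 [ 0.6101 -0.1782  0.0137]
lens [333.9 176. ] 0.89 [ 0.5782 -0.1896  0.1583]
loupe [429.9 201.5] 0.67 [ 0.51   -0.564   0.0058]
jar [145.1 215.1] 0.61 [0.4564 0.4667 0.0847]
screwdriver [201.5 257.5] 0.67 [ 0.3081  0.2816 -0.0008]
wrist cam [ 0.2706 -0.484   0.3746] fwd [-0.2419 -0.0981 -0.9653]
tri red_band [0.558 0.146 0.203]
tri lens [ 0.5778 -0.1888  0.1501]
tri mid_hook [0.5286 0.2288 0.2178]
tri rack [ 0.5825  0.2308 -0.0005]
tri camera_stand [ 0.6179 -0.1845  0.0003]
```

View pics/a.png

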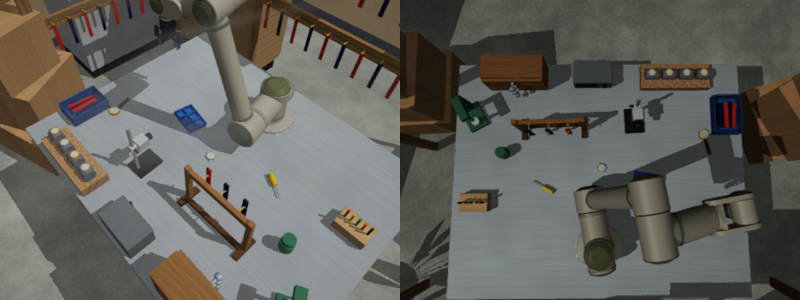

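The red band (scene crop ≈ (209,172) of the montage) hangs on the robot-right end hook, and the camera stand stands to the right of the rack. Next I fit the yaws from the depth clouds.

Run:
```python
from h import *
np.set_printoptions(precision=4,suppress=True)
for n in("scene","top"):
    p=env.get_image(n);C=cloud(p);I=p["img"].astype(int);ok=p["depth"]>0
    def near(x,y,r): return ok&(np.hypot(C[...,0]-x,C[...,1]-y)<r)
    def ax(P):
        r=cv2.minAreaRect((P[:,:2]*1000).astype(np.float32));return r
    m=near(.582,.231,.2)&(C[...,2]>.195)&(C[...,2]<.235)
    brown=m&(I[...,0]>I[...,2]*1.4)&(I[...,0]-I[...,1]<90)&(I[...,0]>50)
    P=C[brown];print(n,"rack",len(P),ax(P),np.degrees(np.arctan(np.polyfit(P[:,1],P[:,0],1)[0])))
    red=near(.55,.145,.08)&(I[...,0]>100)&(I[...,1]<60)
    P=C[red];print("red",len(P),P.min(0),P.max(0),np.median(P,0))
    P=C[near(.6,-.185,.14)&(C[...,2]>.008)&(C[...,2]<.02)&(I.sum(-1)<200)];print("base",len(P),ax(P))
    P=C[near(.6,-.185,.1)&(C[...,2]>.14)&(C[...,2]<.25)];print("head",len(P),ax(P),P[:,2].max())
    v,u=np.where(near(.58,-.185,.15)&(C[...,2]>.1))
    if n=="top": print(v.min(),v.max(),u.min(),u.max())
    crop=cv2.resize(p["img"][130:310,120:380] if n=="top" else p["img"][120:340,130:380],None,fx=2.2,fy=2.2,interpolation=cv2.INTER_CUBIC)
    cv2.imwrite(f"pics/c_{n}.png",crop[...,::-1])
```

```text
scene rack 1387 ((565.2271728515625, 228.8809356689453), (75.86150360107422, 332.7427062988281), 1.8283889293670654) -0.6085097709855566
red 36 [0.5485 0.1321 0.1455] [0.5839 0.1741 0.2435] [0.5515 0.1467 0.2009]
base 509 ((638.8699340820312, -183.36593627929688), (122.51089477539062, 98.88652038574219), 3.3071448802948)
head 698 ((635.1893310546875, -183.47933959960938), (110.96298217773438, 58.12148666381836), 10.075180053710938) 0.24909552306811245
top rack 689 ((564.16015625, 231.04409790039062), (73.58444213867188, 330.07421875), 1.155765175819397) -1.1279320193614681
red 6 [0.5494 0.1381 0.204 ] [0.5609 0.148  0.2477] [0.55   0.1421 0.2448]
base 492 ((636.2161254882812, -201.0518035888672), (130.20916748046875, 216.6639404296875), 3.184962034225464)
head 444 ((632.9392700195312, -182.47158813476562), (110.66719055175781, 55.93437957763672), 10.909358024597168) 0.2484236853508177
136 176 321 340
```

View pics/c_scene.png

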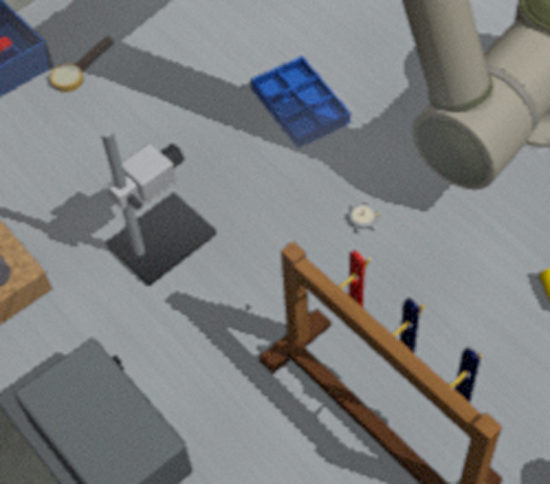

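Run:
```python
from h import *
np.set_printoptions(precision=4,suppress=True)
s=env.observe();print(s["time_s"],s["tool_rot"],s["position"],s["q"],s["grip_width"],env.grasp_offset)
p=env.get_image("wrist");T=np.array(p["world_to_cam"]);R=np.array(s["tool_rot"])
c=-T[:3,:3].T@T[:3,3];print("cam in tool",R.T@(c-s["position"]),"axes in tool\n",R.T@T[:3,:3].T, p["camera_matrix"])
```

```text
2.25 [[ 0.9246  0.3809  0.    ]
 [ 0.3809 -0.9246 -0.    ]
 [ 0.      0.     -1.    ]] [ 0.2095 -0.5085  0.2313] [-79.9459  21.8052  74.3352   0.0008  83.8589 -12.3374] 0.08545718675455807 0.0187
cam in tool [ 0.0659  0.0007 -0.1438] axes in tool
 [[-0.0005 -0.9652 -0.2613]
 [ 1.     -0.0004 -0.0002]
 [ 0.0001 -0.2613  0.9652]] [[352.2701   0.     281.0316]
 [  0.     352.2701 210.7526]
 [  0.       0.       1.    ]]
```

```bash
cat > plan.py <<'E'
import sys,numpy as np
from scipy.spatial.transform import Rotation as Ro
from rig import env
# plan.py x y z az grip [N] : straight line rows to tool-down pose, tool x at azimuth az (deg)
x,y,z,az,g=map(float,sys.argv[1:6])
s=env.observe();R0=np.array(s["tool_rot"]);p0=np.array(s["position"])
a=np.radians(az);R1=np.array([[np.cos(a),np.sin(a),0],[np.sin(a),-np.cos(a),0],[0,0,-1]])
rv=Ro.from_matrix(R0.T@R1).as_rotvec();d=np.array([x,y,z])-p0
N=int(sys.argv[6]) if len(sys.argv)>6 else int(np.ceil(max(np.linalg.norm(d)/.035,np.linalg.norm(rv)/.12,1)))
R=R0.copy();print("t",s["time_s"],"p",np.round(p0,4),"rv",np.round(rv,3),"N",N)
for i in range(N):
    t=np.round(R.T@(d/N)*1000,1);r=np.round(rv/N,3);R=R@Ro.from_rotvec(r).as_matrix()
    print(g,*t,*r,end=";\n" if i%8==7 else "; ")
print()
E
python3 plan.py .43 -.19 .29 183 1
```

```text
t 2.3 p [ 0.2095 -0.5085  0.2313] rv [ 0.     0.    -2.803] N 24
1.0 13.5 -8.8 -2.4 0.0 0.0 -0.117; 1.0 14.5 -7.1 -2.4 0.0 0.0 -0.117; 1.0 15.2 -5.4 -2.4 0.0 0.0 -0.117; 1.0 15.7 -3.6 -2.4 0.0 0.0 -0.117; 1.0 16.0 -1.7 -2.4 0.0 0.0 -0.117; 1.0 16.1 0.2 -2.4 0.0 0.0 -0.117; 1.0 16.0 2.1 -2.4 0.0 0.0 -0.117; 1.0 15.7 3.9 -2.4 0.0 0.0 -0.117;
1.0 15.1 5.7 -2.4 0.0 0.0 -0.117; 1.0 14.3 7.4 -2.4 0.0 0.0 -0.117; 1.0 13.4 9.1 -2.4 0.0 0.0 -0.117; 1.0 12.2 10.6 -2.4 0.0 0.0 -0.117; 1.0 10.9 11.9 -2.4 0.0 0.0 -0.117; 1.0 9.4 13.1 -2.4 0.0 0.0 -0.117; 1.0 7.8 14.1 -2.4 0.0 0.0 -0.117; 1.0 6.1 14.9 -2.4 0.0 0.0 -0.117;
1.0 4.4 15.5 -2.4 0.0 0.0 -0.117; 1.0 2.5 15.9 -2.4 0.0 0.0 -0.117; 1.0 0.6 16.1 -2.4 0.0 0.0 -0.117; 1.0 -1.3 16.1 -2.4 0.0 0.0 -0.117; 1.0 -3.1 15.8 -2.4 0.0 0.0 -0.117; 1.0 -4.9 15.4 -2.4 0.0 0.0 -0.117; 1.0 -6.7 14.7 -2.4 0.0 0.0 -0.117; 1.0 -8.4 13.8 -2.4 0.0 0.0 -0.117;
```

Request:
servo_tool(
  deltas="1 13.5 -9 -2.4 0 0 -0.117; 1 14.5 -7 -2.4 0 0 -0.117; 1 15 -5.5 -2.4 0 0 -0.117; 1 15.5 -3.5 -2.4 0 0 -0.117; 1 16 -1.5 -2.4 0 0 -0.117; 1 16 0 -2.4 0 0 -0.117; 1 16 2 -2.4 0 0 -0.117; 1 15.5 4 -2.4 0 0 -0.117",
)

```text
time_s: 2.97
position: [0.2828, -0.4022, 0.2507]
tool_rot: [[0.236, 0.972, 0.0], [0.972, -0.236, -0.0], [-0.0, 0.0, -1.0]]
ft_force: [0.0, 0.4, -0.2]
grip_width: 0.0851
gripper_force: 0.0
```

Request:
servo_tool(
  deltas="1 15 5.5 -2.4 0 0 -0.117; 1 14.5 7.5 -2.4 0 0 -0.117; 1 13.5 9 -2.4 0 0 -0.117; 1 12 10.5 -2.4 0 0 -0.117; 1 11 12 -2.4 0 0 -0.117; 1 9.5 13 -2.4 0 0 -0.117; 1 8 14 -2.4 0 0 -0.117; 1 6 15 -2.4 0 0 -0.117",
)

```text
time_s: 3.63
position: [0.356, -0.2958, 0.2699]
tool_rot: [[-0.642, 0.766, 0.0], [0.766, 0.642, -0.0], [-0.0, -0.0, -1.0]]
ft_force: [-0.7, 0.5, 0.5]
grip_width: 0.085
gripper_force: 0.0
```

Request:
servo_tool(
  deltas="1 4.5 15.5 -2.4 0 0 -0.117; 1 2.5 16 -2.4 0 0 -0.117; 1 0.5 16 -2.4 0 0 -0.117; 1 -1.5 16 -2.4 0 0 -0.117; 1 -3 16 -2.4 0 0 -0.117; 1 -5 15.5 -2.4 0 0 -0.117; 1 -6.5 14.5 -2.4 0 0 -0.117; 1 -8.5 14 -2.4 0 0 -0.117",
)

```text
time_s: 4.3
position: [0.4296, -0.1895, 0.2891]
tool_rot: [[-0.998, -0.063, 0.0], [-0.063, 0.998, -0.0], [-0.0, -0.0, -1.0]]
ft_force: [0.6, -0.3, 0.4]
grip_width: 0.0851
gripper_force: 0.0
```

Run:
```python
from h import *
np.set_printoptions(precision=4,suppress=True)
p=env.get_image("wrist");save(p,"pics/w1.png");print(env.observe()["position"])
for o in("lens","camera_stand"):
    for r in env.spot_point(o,p)[:1]: print(o,r["uv"],r["conf"],px2w(p,r["uv"]))
C=cloud(p);I=p["img"].astype(int);ok=p["depth"]>0
L=np.array([.578,-.187])
b=ok&(np.hypot(C[...,0]-.637,C[...,1]+.184)<.1)&(C[...,2]>.006)&(C[...,2]<.022);P=C[b]
print("base",len(P),cv2.minAreaRect((P[:,:2]*1000).astype(np.float32)))
w=ok&(np.hypot(C[...,0]-.637,C[...,1]+.184)<.1)&(C[...,2]>.1)
for k in(.12,.13,.14,.15,.16,.17,.18,.19,.2):
    P=C[w&(abs(C[...,2]-k)<.003)]; print(k,len(P),P.min(0),P.max(0)) if len(P) else 0
np.save("w1.npy",C)
```

```text
[ 0.4307 -0.1878  0.2896]
lens [276.3, 361.3] 0.81 [ 0.5802 -0.1852  0.159 ]
camera_stand [276.5, 311.1] 0.57 [ 0.6151 -0.1847  0.0161]
base 6069 ((634.3488159179688, -184.75827026367188), (130.145263671875, 100.07257843017578), 2.8111588954925537)
0.15 77 [ 0.579  -0.1994  0.147 ] [ 0.5813 -0.1762  0.1529]
0.16 144 [ 0.5786 -0.2019  0.1571] [ 0.5819 -0.1735  0.163 ]
0.17 59 [ 0.5788 -0.1951  0.167 ] [ 0.5809 -0.1746  0.1705]
```

View pics/w1.png

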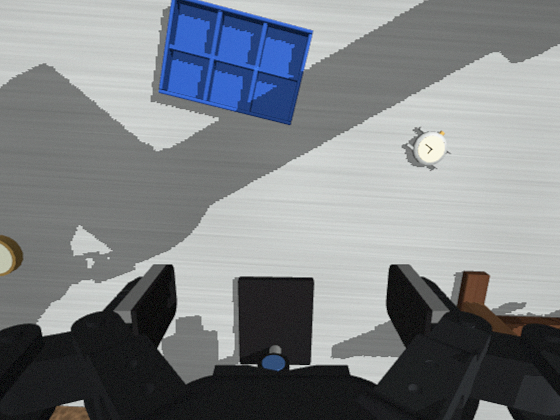

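The lens glass shows at (276,361), giving about (0.580, −0.187, 0.156) with a stand yaw of 2.8°. This agrees with the base and the barrel. Now the red band.

```bash
python3 plan.py .445 .14 .34 181 1 10
```

```text
t 4.45 p [ 0.4295 -0.1898  0.289 ] rv [-0.    0.    0.04] N 10
1.0 -3.4 32.8 -5.1 -0.0 0.0 0.004; 1.0 -3.3 32.8 -5.1 -0.0 0.0 0.004; 1.0 -3.2 32.9 -5.1 -0.0 0.0 0.004; 1.0 -3.0 32.9 -5.1 -0.0 0.0 0.004; 1.0 -2.9 32.9 -5.1 -0.0 0.0 0.004; 1.0 -2.8 32.9 -5.1 -0.0 0.0 0.004; 1.0 -2.6 32.9 -5.1 -0.0 0.0 0.004; 1.0 -2.5 32.9 -5.1 -0.0 0.0 0.004;
1.0 -2.4 32.9 -5.1 -0.0 0.0 0.004; 1.0 -2.2 32.9 -5.1 -0.0 0.0 0.004;
```

Request:
servo_tool(
  deltas="1 -3.5 33 -5 0 0 0.004; 1 -3.5 33 -5 0 0 0.004; 1 -3 33 -5 0 0 0.004; 1 -3 33 -5 0 0 0.004; 1 -3 33 -5 0 0 0.004; 1 -3 33 -5 0 0 0.004; 1 -2.5 33 -5 0 0 0.004; 1 -2.5 33 -5 0 0 0.004",
)

```text
time_s: 5.12
position: [0.4415, 0.0753, 0.3291]
tool_rot: [[-1.0, -0.021, 0.0], [-0.021, 1.0, -0.0], [0.0, -0.0, -1.0]]
ft_force: [1.0, 0.1, -0.2]
grip_width: 0.085
gripper_force: 0.0
```

Request:
servo_tool(
  deltas="1 -2.5 33 -5 0 0 0.004; 1 -2 33 -5 0 0 0.004",
)

```text
time_s: 5.28
position: [0.4447, 0.1414, 0.3391]
tool_rot: [[-1.0, -0.013, 0.0], [-0.013, 1.0, -0.0], [-0.0, -0.0, -1.0]]
ft_force: [0.2, 0.2, 0.1]
grip_width: 0.0853
gripper_force: 0.0
```

```bash
cat > look.py <<'E'
from h import *
import sys
np.set_printoptions(precision=4,suppress=True)
p=env.get_image("wrist");save(p,sys.argv[1]);s=env.observe();print(s["time_s"],s["position"],np.degrees(np.arctan2(s["tool_rot"][1][0],s["tool_rot"][0][0])))
for r in env.spot_point("red_band",p)[:1]: print(r["uv"],r["conf"],px2w(p,r["uv"]))
for r in env.spot_in("red_band",p)[:1]: print("bbox",r["bbox"],r["conf"])
C=cloud(p);I=p["img"].astype(int);ok=p["depth"]>0
red=ok&(I[...,0]>80)&(I[...,1]<.45*I[...,0])&(I[...,2]<.45*I[...,0])&(np.hypot(C[...,0]-.545,C[...,1]-.142)<.09)
P=C[red];print(len(P))
if len(P):
  print(P.min(0),P.max(0))
  for lo,hi in((.12,.18),(.18,.2),(.2,.22),(.22,.236),(.236,.25)):
    Q=P[(P[:,2]>=lo)&(P[:,2]<hi)]
    if len(Q)>5: print(lo,len(Q),np.percentile(Q,[2,50,98],axis=0).ravel(), "yaw",np.degrees(np.arctan(np.polyfit(Q[:,1],Q[:,0],1)[0])))
  v,u=np.where(red);print("px",u.min(),u.max(),v.min(),v.max())
b=ok&(C[...,2]>.195)&(C[...,2]<.235)&(C[...,0]>.5)&(I[...,0]>1.3*I[...,2])&(I[...,1]>.5*I[...,0])&~red
Q=C[b]
if len(Q)>20: print("plank",len(Q),cv2.minAreaRect((Q[:,:2]*1000).astype(np.float32)))
E
python3 look.py pics/w2.png
```

```text
5.3333 [0.4446 0.1457 0.3399] -179.06054599775396
[277.4, 301.7] 0.82 [0.538  0.1386 0.2031]
bbox [278.2, 309.0, 28.6, 76.7] 0.67
1469
[0.5296 0.1229 0.0308] [0.6178 0.1498 0.2461]
0.12 426 [0.5465 0.1283 0.1323 0.5472 0.1389 0.157  0.5481 0.1489 0.1785] yaw -1.472240451827474
0.18 163 [0.5463 0.128  0.1803 0.5474 0.1353 0.1882 0.5839 0.1485 0.1994] yaw -7.5664437273626275
0.2 277 [0.5459 0.1282 0.2009 0.5472 0.1384 0.2112 0.5481 0.1489 0.2194] yaw -3.504434659533739
0.22 290 [0.5463 0.1282 0.2202 0.5472 0.1386 0.2283 0.5483 0.1485 0.2357] yaw -2.1959168835869645
0.236 306 [0.5465 0.1291 0.2363 0.5481 0.1387 0.2419 0.5532 0.1483 0.2452] yaw -1.4565705416169028
px 264 290 276 346
plank 5927 ((564.00244140625, 196.63265991210938), (76.87918853759766, 268.505615234375), 1.6556106805801392)
```

View pics/w2.png

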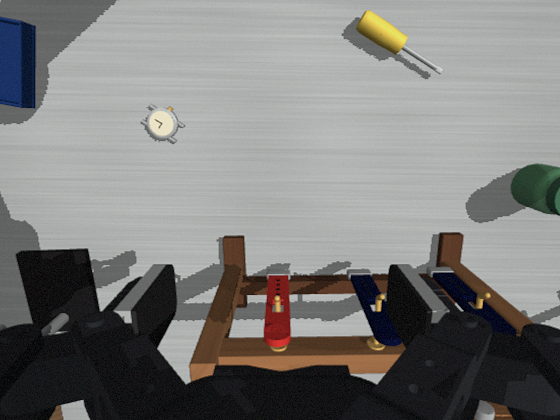

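Red band at (277,310): its centre is about (0.550, 0.139) with its top at z = 0.245 and yaw of about 1.5°, which fits the size and rack data. I'll move above it.

```bash
python3 plan.py .55 .139 .285 181.5 0.6 5
```

```text
t 5.4333 p [0.4448 0.1415 0.3389] rv [-0.     0.    -0.009] N 5
0.6 -21.0 -0.9 10.8 -0.0 0.0 -0.002; 0.6 -21.0 -0.9 10.8 -0.0 0.0 -0.002; 0.6 -21.0 -0.9 10.8 -0.0 0.0 -0.002; 0.6 -21.0 -1.0 10.8 -0.0 0.0 -0.002; 0.6 -21.0 -1.0 10.8 -0.0 0.0 -0.002;
```

Request:
servo_tool(
  deltas="0.6 -21 -1 11 0 0 -0.002; 0.6 -21 -1 11 0 0 -0.002; 0.6 -21 -1 11 0 0 -0.002; 0.6 -21 -1 11 0 0 -0.002; 0.6 -21 -1 10 0 0 -0.002; 0.6 0 0 0 0 0 0",
)

```text
time_s: 5.93
position: [0.552, 0.1353, 0.2814]
tool_rot: [[-1.0, -0.022, -0.005], [-0.022, 1.0, -0.001], [0.005, -0.001, -1.0]]
ft_force: [-0.3, 0.1, -1.2]
grip_width: 0.0511
gripper_force: 0.0
```

```bash
python3 look.py pics/w3.png; python3 -c "
from rig import env
print(env.observe()['position'],env.observe()['grip_width'])"
```

```text
5.9833 [0.5507 0.1357 0.2828] -178.6852173823088
[283.0, 210.6] 0.81 [0.5514 0.1359 0.1815]
bbox [290.1, 216.9, 44.9, 57.7] 0.76
1515
[0.5465 0.1216 0.0178] [0.6128 0.1495 0.2459]
0.12 249 [0.5468 0.1284 0.1333 0.5473 0.1352 0.1593 0.5478 0.1486 0.1789] yaw -1.6857766724292962
0.18 175 [0.5468 0.1282 0.1806 0.5474 0.1359 0.1868 0.5529 0.1486 0.1997] yaw -0.5118183355170434
0.2 262 [0.5467 0.1282 0.2005 0.5473 0.1382 0.2119 0.5478 0.1489 0.2196] yaw -1.7365363652237646
0.22 298 [0.5467 0.1282 0.2204 0.5472 0.1388 0.2286 0.5478 0.149  0.2357] yaw -1.8864098051557796
0.236 522 [0.5468 0.1288 0.2364 0.5491 0.1385 0.2425 0.5531 0.1485 0.2453] yaw -2.0125755404726
px 269 307 191 243
plank 13109 ((564.2503051757812, 194.413818359375), (76.72032928466797, 263.7739562988281), 1.7025797367095947)
[0.54961572 0.13661876 0.28498683] 0.051260954421766966
```

View pics/w3.png

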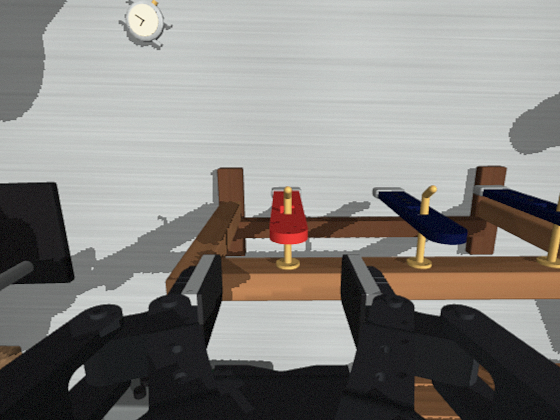

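The view shows the red band's top at (288,230) between pads at u≈210 and u≈365. The band sits about 2–3 mm to +y of the tool, so I'll correct that and descend.

Request:
servo_tool(
  deltas="0.6 -0.5 2.5 6 0 0 0; 0.6 0 0 15 0 0 0; 0.6 0 0 15 0 0 0; 0.6 0 0 15 0 0 0; 0.6 0 0 15 0 0 0; 0.6 0 0 12 0 0 0; 0.6 0 0 6 0 0 0; 0.6 0 0 0 0 0 0",
  newtons=20,
)

```text
time_s: 6.75
position: [0.5494, 0.1404, 0.2002]
tool_rot: [[-1.0, -0.027, -0.002], [-0.027, 1.0, -0.0], [0.002, -0.0, -1.0]]
ft_force: [1.2, -0.1, -0.1]
grip_width: 0.0516
gripper_force: 0.0
```

```bash
python3 look.py pics/w4.png; python3 -c "
from rig import env
print(env.observe()['position'],env.observe()['ft_force'])"
```

```text
6.8 [0.5499 0.1404 0.2012] -178.44983658802772
[277.2, 257.3] 0.58 [0.5422 0.1378 0.2032]
bbox [278.4, 277.9, 66.8, 126.1] 0.9
5329
[0.5285 0.1156 0.0169] [0.6222 0.1497 0.246 ]
0.12 855 [0.5467 0.1281 0.1326 0.5472 0.1396 0.158  0.5478 0.1489 0.1792] yaw -1.666744771135073
0.18 543 [0.5466 0.1278 0.1806 0.5474 0.1352 0.1885 0.5581 0.1492 0.1994] yaw -9.328318650240938
0.2 1012 [0.5466 0.1281 0.2008 0.5472 0.1384 0.2118 0.5479 0.1487 0.2198] yaw -1.9105655013310634
0.22 1272 [0.5465 0.1281 0.2204 0.5472 0.1384 0.2288 0.548  0.1487 0.2357] yaw -1.7034222548332434
0.236 1629 [0.5466 0.1289 0.2363 0.5482 0.1386 0.2421 0.5532 0.1481 0.2453] yaw -1.648696302426449
px 248 308 221 339
plank 8556 ((564.8273315429688, 167.35226440429688), (76.92447662353516, 202.8636474609375), 1.974855661392212)
[0.55047946 0.14043867 0.20198019] [0.34883926 0.50223779 0.38512278]
```

View pics/w4.png

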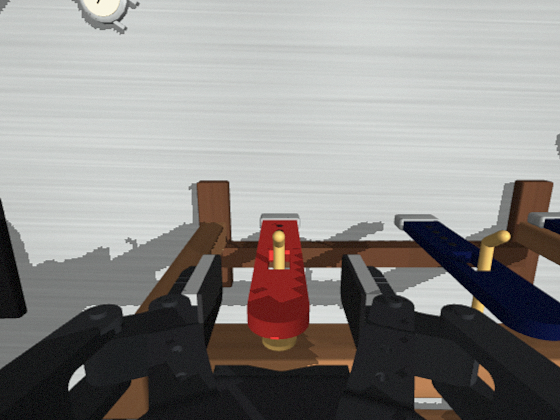

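The band, at u 248–308, is within about 1 mm of centre between the pads. I'll close gently.

Request:
servo_tool(
  deltas="0.45 0 -1 0 0 0 0; 0.32 0 0 0 0 0 0; 0.25 0 0 0 0 0 0; 0.2 0 0 0 0 0 0; 0.15 0 0 0 0 0 0; 0.15 0 0 0 0 0 0",
  newtons=20,
)

```text
time_s: 7.4
position: [0.5505, 0.1394, 0.2013]
tool_rot: [[-1.0, -0.027, 0.001], [-0.027, 1.0, 0.0], [-0.001, -0.0, -1.0]]
ft_force: [0.5, 0.3, 3.3]
grip_width: 0.0217
gripper_force: 20.7
```

Request:
servo_tool(
  deltas="0 0 0 -1 0 0 0; 0 0 0 -2 0 0 0; 0 0 0 -3 0 0 0; 0 0 0 -3 0 0 0; 0 0 0 -3 0 0 0; 0 0 0 -1.5 0 0 0; 0 0 0 0 0 0 0",
  newtons=35,
)

```text
time_s: 7.98
position: [0.5505, 0.1394, 0.2149]
tool_rot: [[-1.0, -0.027, 0.001], [-0.027, 1.0, 0.0], [-0.001, -0.0, -1.0]]
ft_force: [-0.8, -0.4, -1.3]
grip_width: 0.0211
gripper_force: 35.3
```

```bash
python3 look.py pics/w5.png; python3 -c "
from rig import env
print(env.observe()['position'],env.observe()['ft_force'])"
```

```text
8.0333 [0.5504 0.1394 0.2146] -178.43998394930819
[280.9, 254.2] 0.65 [0.5476 0.1385 0.2038]
bbox [281.1, 274.6, 64.6, 119.1] 0.62
5136
[0.5284 0.1175 0.0133] [0.6186 0.1615 0.2596]
0.12 494 [0.5467 0.1282 0.1447 0.5472 0.1418 0.1645 0.5478 0.1489 0.1792] yaw -1.697393925771852
0.18 515 [0.5467 0.1282 0.1807 0.5473 0.1416 0.1923 0.5529 0.1492 0.1996] yaw -1.2895036157429276
0.2 526 [0.5464 0.128  0.2003 0.5473 0.1377 0.2112 0.584  0.1492 0.2196] yaw -6.016851991793514
0.22 946 [0.5465 0.1282 0.2203 0.5472 0.1385 0.2287 0.5479 0.1488 0.2357] yaw -1.3898391307416282
0.236 1116 [0.5465 0.1282 0.2364 0.5472 0.1385 0.2436 0.5481 0.1487 0.2498] yaw -2.215381538666549
px 251 311 218 334
plank 8605 ((564.2307739257812, 175.05487060546875), (75.76541137695312, 218.88699340820312), 1.2579928636550903)
[0.55025903 0.13939786 0.2143187 ] [ 0.09600416 -0.52647639 -0.00712792]
```

View pics/w5.png

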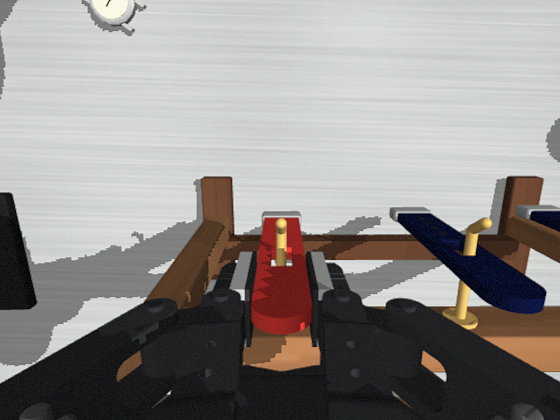

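The band is gripped and lifted about 13 mm, and the hook (281,240) is centred in the slot. I'll draw it out.

Request:
servo_tool(
  deltas="0 3 0 0 0 0 0; 0 5 0 0 0 0 0; 0 7 0 0 0 0 0; 0 8 0 0 0 0 0; 0 10 0 0 0 0 0; 0 10 0 0 0 0 0; 0 12 0 0 0 0 0; 0 12 0 0 0 0 0",
)

```text
time_s: 8.8
position: [0.482, 0.1376, 0.2145]
tool_rot: [[-1.0, -0.027, -0.0], [-0.027, 1.0, 0.0], [0.0, 0.0, -1.0]]
ft_force: [-0.2, 0.1, -0.4]
grip_width: 0.0214
gripper_force: 35.3
```

```bash
python3 plan.py .481 -.1915 .215 182.8 0 14
```

```text
t 8.8 p [0.482  0.1376 0.2145] rv [ 0.    -0.    -0.022] N 14
0.0 0.7 -23.5 -0.0 0.0 -0.0 -0.002; 0.0 0.8 -23.5 -0.0 0.0 -0.0 -0.002; 0.0 0.8 -23.5 -0.0 0.0 -0.0 -0.002; 0.0 0.9 -23.5 -0.0 0.0 -0.0 -0.002; 0.0 0.9 -23.5 -0.0 0.0 -0.0 -0.002; 0.0 0.9 -23.5 -0.0 0.0 -0.0 -0.002; 0.0 1.0 -23.5 -0.0 0.0 -0.0 -0.002; 0.0 1.0 -23.5 -0.0 0.0 -0.0 -0.002;
0.0 1.1 -23.5 -0.0 0.0 -0.0 -0.002; 0.0 1.1 -23.5 -0.0 0.0 -0.0 -0.002; 0.0 1.2 -23.5 -0.0 0.0 -0.0 -0.002; 0.0 1.2 -23.5 -0.0 0.0 -0.0 -0.002; 0.0 1.3 -23.5 -0.0 0.0 -0.0 -0.002; 0.0 1.3 -23.5 -0.0 0.0 -0.0 -0.002;
```

Request:
servo_tool(
  deltas="0 1 -20 0 0 0 -0.002; 0 1 -24 0 0 0 -0.002; 0 1 -24 3 0 0 -0.002; 0 1 -24 3 0 0 -0.002; 0 1 -24 3 0 0 -0.002; 0 1 -24 3 0 0 -0.002; 0 1 -24 3 0 0 -0.002; 0 1 -24 3 0 0 -0.002",
)

```text
time_s: 9.47
position: [0.481, -0.0514, 0.1965]
tool_rot: [[-0.999, -0.043, 0.0], [-0.043, 0.999, -0.0], [-0.0, -0.0, -1.0]]
ft_force: [0.1, 0.2, -0.2]
grip_width: 0.0213
gripper_force: 35.2
```

Request:
servo_tool(
  deltas="0 1 -24 3 0 0 -0.002; 0 1 -24 3 0 0 -0.002; 0 1 -24 3 0 0 -0.002; 0 1 -24 3 0 0 0; 0 1 -22 3 0 0 0; 0 1 -15 2.5 0 0 0; 0 0 -8 2 0 0 0; 0 0 0 0 0 0 0",
)

```text
time_s: 10.13
position: [0.4819, -0.1925, 0.1766]
tool_rot: [[-0.999, -0.048, -0.0], [-0.048, 0.999, 0.0], [0.0, 0.0, -1.0]]
ft_force: [-0.4, 0.2, -0.9]
grip_width: 0.0213
gripper_force: 35.2
```

Run:
```python
from h import *
np.set_printoptions(precision=4,suppress=True)
out=[]
for n in("scene","top","wrist"):
    p=env.get_image(n);C=cloud(p);I=p["img"].astype(int);ok=p["depth"]>0
    for o in("red_band","lens"):
        for r in env.spot_point(o,p)[:1]:
            print(n,o,r["uv"],r["conf"],px2w(p,r["uv"]))
            out.append((n,o,p,r["uv"]))
    red=ok&(I[...,0]>80)&(I[...,1]<.45*I[...,0])&(I[...,2]<.45*I[...,0])&(np.hypot(C[...,0]-.48,C[...,1]+.192)<.06)
    P=C[red];print("red",len(P))
    if len(P)>5: print(np.percentile(P,[1,50,99],axis=0),"yaw",np.degrees(np.arctan(np.polyfit(P[:,1],P[:,0],1)[0])))
    B=C[ok&(C[...,2]>.12)&(C[...,2]<.2)&(C[...,0]>.56)&(C[...,0]<.605)&(abs(C[...,1]+.187)<.04)]
    if len(B)>5: print("barrel/lens region",len(B),B.min(0),B.max(0))
    if n=="scene": crop=p["img"][140:260,150:320]
    if n=="wrist": w=p["img"]
for o in("red_band","lens"):
    a=[(x[2],x[3]) for x in out if x[1]==o]
    if len(a)>1: print("tri",o,tri([x[0] for x in a],[x[1] for x in a]))
crop=cv2.resize(crop,(595,420),interpolation=cv2.INTER_CUBIC)
cv2.imwrite("pics/f.png",cv2.resize(np.hstack([crop,w]),(800,300))[...,::-1])
s=env.observe();print(s["time_s"],s["position"],s["tool_rot"],s["gripper_force"])
```

```text
scene red_band [235.2, 171.3] 0.62 [ 0.4802 -0.1971  0.1568]
scene lens [210.3, 192.8] 0.85 [ 0.5937 -0.1718  0.1684]
red 21
[[ 0.4817 -0.2034  0.1177]
 [ 0.4832 -0.1859  0.145 ]
 [ 0.4847 -0.1819  0.2019]] yaw 0.05931894358327521
barrel/lens region 71 [ 0.5786 -0.2032  0.1507] [ 0.6045 -0.1713  0.179 ]
top lens [179.7, 184.5] 0.68 [0.5394 0.3141 0.2276]
red 0
barrel/lens region 36 [ 0.5893 -0.1918  0.1473] [ 0.6049 -0.1596  0.1855]
wrist red_band [282.0, 252.0] 0.96 [ 0.4817 -0.1911  0.158 ]
red 5395
[[ 0.4784 -0.2021  0.1094]
 [ 0.4795 -0.1917  0.1974]
 [ 0.485  -0.1814  0.2207]] yaw -2.8503239523741684
tri red_band [ 0.4818 -0.1927  0.1614]
tri lens [0.6368 0.1723 0.5714]
10.5833 [ 0.4825 -0.1912  0.1771] [[-0.9988 -0.0499  0.0001]
 [-0.0499  0.9988 -0.0001]
 [-0.0001 -0.0001 -1.    ]] 35.20161093212664
```

View pics/f.png

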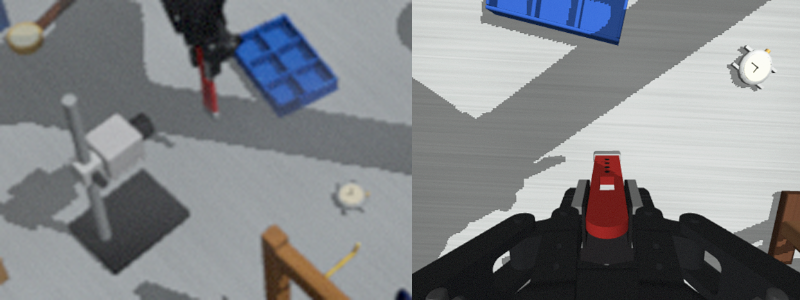

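The band hangs upright between the pads (wrist crop (607,190)) in front of the lens. Its middle is at about (0.482, −0.192, 0.156), and the target is (0.480, −0.192, 0.156). I'll hand in.

```bash
python3 -c "
from rig import env
print(env.close_job())"
```

```text
the job is handed in; nothing more can be done
None
```

I eased the red band off its hook and handed the job in with it held still in front of the lens: upright, buckle down, about 98 mm from the glass and about 2 mm off target by my measurements; no verdict came back.

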